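Set the eyelet of a strap pattern on the treadle press and hang the pattern up

TASK

The strap pattern lying on the bench with a brass eyelet still standing proud in its hole needs that eyelet set: lay it flat in the guides of the treadle press, eyelet end fully home against the back stop under the punch, and press the pedal down to its stop and let it come up again. Then take the pattern out and hang it by its eyelet on the free peg of the wooden rack. Leave the other pattern, whose hole has no eyelet, where it lies.

Things in the scene. Friction and masses are not known exactly. Their poses are not given: they have to be found in the camera images.
- pattern: Strap pattern to work on: flat plywood board 200 x 48 x 7 mm, 80 g, on the bench, a brass eyelet standing in its hole. Origin: centre of its underside. x runs along it from the rounded end (radius 24 mm, at x = -100 mm; edges parallel from x = -76 mm on) to the square end (x = +100 mm) with the eyelet; y across; z up out of the top face.
- grip (a point): On that pattern, at (-58, 0, 3.5) mm in its frame: best place to grip, across the 48 mm width near the rounded end. Stays clear of the press bed when the pattern is home.
- eye (a point): Centre of that pattern's hole at mid thickness: at (72, 0, 3.5) mm in its frame, 28 mm from the square end.
- eyelet (a joint): How far that eyelet is pushed in, m: 0 = flange standing 5 mm clear of the board (flange top 14 mm above the underside), 0.005 = set, flange flat on the board (top 9 mm above the underside). Flange 36 mm across, clear hole through the eyelet 20 mm. It is tight (8 N) and stays where it is.
- blank: A second strap pattern of the same size and frame on the bench, with an open 25 mm hole and no eyelet. It stays where it lies.
- press: Dark green treadle press on a pine board (x -105 to 120, y -138 to 53, 18 mm thick), fixed. Origin: on the bench under the punch axis; x from its open front to its column at the back, y to its left seen from the front, z up. Punch: disc 38 mm across, face at z = 76 mm when up (4 mm nose below it). Head 42 mm across, press up to z = 0.23 m; nothing above the bed ahead of x = -25 mm.
- die (a point): Middle of the die on the steel bed below the punch: (0, 0, 50) mm in the press's frame, same axes. Bed level from x = -90 to 35 mm. Guide rails 8 mm high, 52 mm apart, x = -69 to 29 mm, flaring at the front. Stop face at x = 28 mm, 12 mm high: square end against it puts the hole over the die, the rounded end overhangs the bed by 82 mm, and the pattern lies steady.
- pedal (a joint): Angle of the pedal, rad: 0 = up, 0.2 = down on its stop. A spring returns it. Going down it lowers the punch by 17.3 mm through push rod and rocker.
- pedal_pad (a point): Middle of the top of the pedal's ribbed pad (62 x 62 mm), right of the bed, about (-50, -105, 74) mm in the press's frame when up; moves with the pedal. Hinged 110 mm behind this point, so the pad goes down 22 mm to its stop (top then 52 mm above the bench). Takes about 9 N at first, about 20 N at the stop while setting an eyelet.
- peg_free: Free peg of the wooden rack (upright board 210 mm wide, 272 mm high): round dowel 11 mm thick, slanting up 45 degrees out of the front face. Origin: where its axis leaves the face, 215 mm above the bench; z out along the peg (tip at 56 mm), y level along the face to the left seen from the front, x forward into the board and up. 104 mm along +y the other peg carries a finished pattern.

How it is judged:
By the outcome, as a careful person would: the job done as asked, in the order asked, and still so for the second after the job is handed in, with the robot touching nothing.
It also fails if it takes over 64 s, if anything falls off the work surface, if the arm or the gripper's body presses on something with over 40 N, if the wrist force passes 120 N, or if a joint passes its speed limit or range.

ROBOT

A 7-joint arm with a two-finger parallel gripper is mounted at the origin on a cart in front of the work surface, level with it; the furniture and walls round the work are solid. World frame = base frame: x ahead of the robot, y to its left, z up, the work surface at z = 0. Lengths are in m, angles in rad, forces in N, time in s.
With the tool pointing down it reaches from about 0.4 to 0.85 m from the base axis. Payload 6.9 kg.
Tool frame: the origin (TCP) lies midway between the tips of the shut fingers; the grasp point (between the pads) lies 19 mm behind it; z points along the fingers, y is the line along which they close (so a half turn about z gives the same grasp; the last joint's range is limited). The gripper opens to 85 mm and grips with 20 to 120 N. Pads are 22 mm wide; open, the fingers measure 114 mm over their backs; the gripper's body (76 mm by 85 mm) begins 54 mm behind the grasp point. The pads swing forward as they close: fully open they stand 13 mm farther back than shut.
Start: joints at [-1.171, 0.507, -0.238, 1.5, 0.126, 1.149, -0.155], TCP at [0.181, 0.598, 0.231] pointing down, gripper open.
Joint ranges: [-3.08, 3.08], [-0.24, 2.05], [-1.43, 1.35], [0, 2.5], [-1.52, 4.66], [0.17, 1.96], [-2.89, 2.89]. Speed limits (rad/s): [2.39, 2.39, 3.14, 3.14, 3.14, 3.14, 3.14].

INTERFACE

Orientations are given as [roll, pitch, yaw] about the fixed x, y, z axes, in that order (R = Rz(yaw) Ry(pitch) Rx(roll)).
In Python, from rig import sense, capture, close_job gives the robot as it stands.
- The arm moves only by the tool move_arm, never from a script. Its argument "targets" is a list of rows, each a list of 3 entries, a list of its own where there are three numbers: the shift along the tool's x, y, z in cm, then the turn about the tool's z in rad, then the closure, from 0 (fully open) to 1 (shut). In form: [[[x, y, z], yaw, jaw], ...]. A call has 1 to 10 rows; each row is the pose to reach, as a shift and turn from the pose commanded when the call began, along the tool's axes at that moment; what a row does not reach only later rows make up. A row lasts 1/10 s, in which the tool goes at most 50 mm and 8.59 degrees, less where a joint would pass 70% of its speed; a pose out of reach is approached as far as the arm can. A call with a gripper value outside its range is refused whole. The fingers move at their own pace and stop on an object; "squeeze" is the grip in N (left out, the last holds). Time passes only in rows, so rows that repeat a pose let the fingers close. It gives the time, the measured TCP pose, the force, the opening and the grip force at its end, in the units of the state.
- sense(): the state, without advancing time (a new reading comes with each control period).
- capture(name): name is "scene" or "top" or "wrist"; returns a dict with "pixels" (420x560x3 uint8, blue, green, red), "z_map" (420x560 float32, m along the optical axis (not along the pixel's ray), 0 where there is no reading), "fx", "fy", "cx", "cy" (pixels), "dist" ([k1, k2, p1, p2, k3] as OpenCV has them; the pictures are not rectified), "R" (3x3) and "t" (3): a world point X has camera coordinates R X + t; the wrist camera has in their place "mount" (4x4, takes a point from camera to tool coordinates, whose origin is the TCP and whose axes are the flange's). Camera axes: x right, y down, z forward; pixel columns grow to the right and rows downward; lengths in m; the calibration is good to about 2 mm. A picture is of the moment at which its call begins: read the wrist's pose just before it.
- close_job(): hands the job in; it is judged then, once.
The state is a dict: "time_s": time; "qpos": joint angles; "dq": joint speeds; "tau": joint torques, N m; "ee_pos": TCP position; "tcp_rot": TCP orientation; "wrist_force": force on the tool from outside, world axes, zero at the start; "torque": the same for the moment, N m; "width": finger opening in m; "grip_force": force on a finger pad.
Only numpy, scipy, OpenCV 4.12 (cv2) and the standard library are available. Lean on these libraries where they do the work, as an engineer would, in place of code of your own. Each camera call takes 0.05 s, during which the arm holds its last target. There are 200 camera calls.

## Working session

There is one attempt and no reset: what is moved stays moved. The work goes in short steps, Python scripts to look and compute and a tool call to move; the robot and the scene stay as the last step left them, time stands still between calls to the robot, and variables do not carry over. Pictures are saved under pics/ and viewed, at most 10 in all, crops included, and the job is handed in when it is done.

Besides the shell and the picture viewer there is one more tool, called after "Emit:" in YAML: its name, and indented under it one key for each argument. move_arm: Moves the arm, as the interface text tells. Its arguments: {"type":"object","properties":{"targets":{"type":"array","items":{"type":"array"}},"squeeze":{"type":"number"}},"required":["targets"]}

```bash
mkdir -p pics; ls; cat > h.py <<'E'
import numpy as np, cv2
from rig import sense, capture, close_job
from scipy.spatial.transform import Rotation as Ro
def K(c): return np.array([[c['fx'],0,c['cx']],[0,c['fy'],c['cy']],[0,0,1.]])
def Rt(c,s=None):
    if 'R' in c: return np.array(c['R']),np.array(c['t'])
    M=np.array(c['mount']); T=np.eye(4); T[:3,:3]=Ro.from_euler('xyz',s['tcp_rot']).as_matrix(); T[:3,3]=s['ee_pos']
    W=T@M; return W[:3,:3].T, -W[:3,:3].T@W[:3,3]
def rays(c,uv):
    uv=np.array(uv,float).reshape(-1,1,2)
    p=cv2.undistortPoints(uv,K(c),np.array(c['dist'],float)).reshape(-1,2)
    return np.c_[p,np.ones(len(p))]
def plane(c,uv,z,s=None):
    R,t=Rt(c,s); d=rays(c,uv)@R; o=-R.T@t
    return o+d*((z-o[2])/d[:,2])[:,None]
def depth(c,uv,s=None):
    R,t=Rt(c,s); uv=np.array(uv,int).reshape(-1,2); z=c['z_map'][uv[:,1],uv[:,0]]
    return (rays(c,uv)*z[:,None]-t)@R
def proj(c,P,s=None):
    R,t=Rt(c,s); return cv2.projectPoints(np.array(P,float).reshape(-1,3),cv2.Rodrigues(R)[0],t,K(c),np.array(c['dist'],float))[0].reshape(-1,2)
E
python3 - <<'E'
from h import *
import pickle
s=sense();print(s)
d={}
for n in('scene','top'):
    d[n]=capture(n);cv2.imwrite(f'pics/{n}0.png',d[n]['pixels']);print(n,Rt(d[n])[0].T[:,2],-Rt(d[n])[0].T@Rt(d[n])[1])
pickle.dump(d,open('d0.pkl','wb'))
E
```

```text
pics
{'time_s': 0.0, 'qpos': array([-1.1714995 ,  0.50832786, -0.23753832,  1.50113112,  0.12569795,
        1.14887648, -0.15481812]), 'dq': array([-1.95211303e-04, -2.32199813e-04, -6.20213857e-04,  2.84288270e-04,
       -6.92534859e-06, -3.55441157e-04,  2.76726519e-04]), 'tau': array([ 5.81453332e-04, -6.20592713e+01, -2.18649320e+00, -2.49646622e+01,
        1.26796847e-02,  1.19190069e-02, -8.47516276e-06]), 'ee_pos': array([0.18091547, 0.59772675, 0.23043691]), 'tcp_rot': array([-3.13983970e+00,  2.25888788e-05,  2.84780582e+00]), 'wrist_force': array([-0.17561092,  0.11295115,  0.67020042]), 'torque': array([-0.02040412, -0.01830218, -0.02608046]), 'grip_force': 0.0, 'width': 0.08531617557195485}
scene [ 0.46808555  0.78154129 -0.41241864] [ 0.09506556 -0.52183275  0.52988716]
top [ 0.09850378  0.01512337 -0.99502175] [0.43972577 0.1812489  1.04861517]
```

View pics/scene0.png

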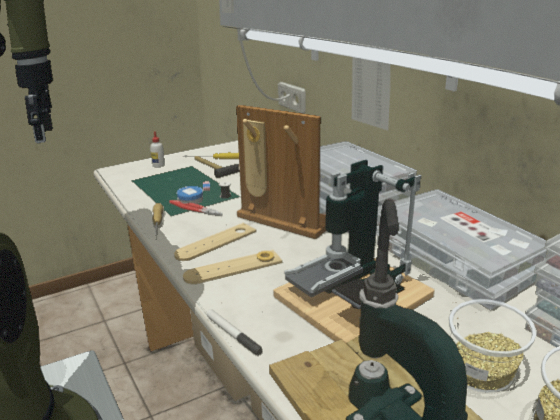

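View pics/top0.png

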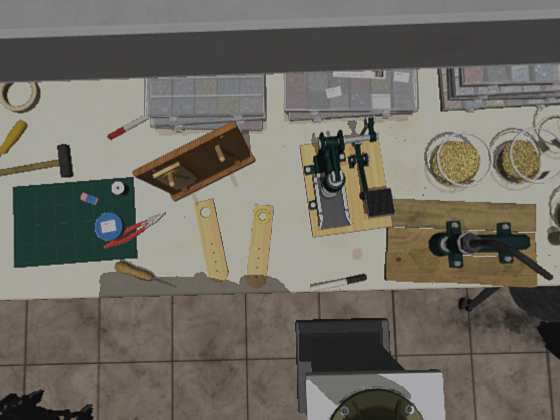

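The top view shows the pattern with the eyelet (flange at about (262,216), rounded end about (255,283)) and the blank to its left (hole (206,211)). The press bed is around (333,205), the pedal pad at (378,203), and the free peg at about (222,150). The other peg, at (175,175), carries the finished pattern.

```bash
python3 - <<'E'
from h import *
import pickle
d=pickle.load(open('d0.pkl','rb'))
np.set_printoptions(precision=4,suppress=True)
c=d['top'];im=c['pixels'];hsv=cv2.cvtColor(im,cv2.COLOR_BGR2HSV)
print('px',hsv[240,262],hsv[240,212],hsv[216,252:272].tolist(),hsv[280,285])
vv,uu=np.mgrid[0:420,0:560];P=depth(c,np.c_[uu.ravel(),vv.ravel()]).reshape(420,560,3)
ok=c['z_map']>0
# patterns
m=((hsv[...,1]>60)&(hsv[...,0]>10)&(hsv[...,0]<30)&(hsv[...,2]>110)&(uu>185)&(uu<285)&(vv>195)&(vv<295)).astype(np.uint8)*255
m=cv2.morphologyEx(m,cv2.MORPH_OPEN,np.ones((3,3)))
for k in cv2.findContours(m,cv2.RETR_EXTERNAL,cv2.CHAIN_APPROX_NONE)[0]:
    if cv2.contourArea(k)<500: continue
    W=plane(c,k[:,0],.007)[:,:2].astype(np.float32); r=cv2.minAreaRect(W*1000);print('pat',r,cv2.boxPoints(r).tolist(),P[int(k[:,0,1].mean()),int(k[:,0,0].mean())])
for nm,lo,hi,(u0,u1,v0,v1) in [('board',.012,.024,(295,400,125,245)),('bed',.044,.054,(295,360,150,245)),('pad',.068,.080,(350,400,180,225)),('high',.2,.24,(300,390,110,220))]:
    s=ok&(P[...,2]>lo)&(P[...,2]<hi)&(uu>u0)&(uu<u1)&(vv>v0)&(vv<v1)
    r=cv2.minAreaRect((P[s][:,:2]*1000).astype(np.float32));print(nm,s.sum(),r,cv2.boxPoints(r).round().tolist(),np.median(P[s],0))
# rack
s=ok&(P[...,2]>.262)&(P[...,2]<.285)&(uu>120)&(uu<265)&(vv>110)&(vv<205)
r=cv2.minAreaRect((P[s][:,:2]*1000).astype(np.float32));print('racktop',s.sum(),r,cv2.boxPoints(r).round().tolist())
a=im[100:260,120:400];cv2.imwrite('pics/a.png',cv2.resize(a,None,fx=2.8,fy=2.8,interpolation=cv2.INTER_CUBIC))
b=d['scene']['pixels'][90:320,170:440];cv2.imwrite('pics/b.png',cv2.resize(b,None,fx=2.6,fy=2.6,interpolation=cv2.INTER_CUBIC))
# overhang
s=ok&(P[...,2]>.3);print('over',P[s].min(0),P[s].max(0)); print(P[60,::80],P[85,::80])
E
```

```text
px [ 22  96 167] [ 22  95 167] [[27, 29, 166], [24, 88, 168], [23, 97, 168], [23, 136, 165], [24, 154, 169], [24, 155, 166], [21, 115, 120], [38, 6, 165], [30, 15, 171], [27, 15, 168], [27, 14, 167], [24, 15, 168], [30, 9, 167], [38, 6, 168], [18, 34, 152], [24, 143, 166], [25, 153, 168], [27, 143, 168], [18, 110, 167], [18, 111, 165]] [ 26  12 167]
pat ((469.67620849609375, 258.286865234375), (48.21834182739258, 169.31504821777344), 82.514892578125) [[382.59942626953125, 245.4113311767578], [550.4716796875, 223.35491943359375], [556.7529907226562, 271.16241455078125], [388.8807373046875, 293.21881103515625]] [0.4708 0.2604 0.0052]
pat ((472.1239318847656, 375.7603759765625), (195.52554321289062, 47.84690475463867), 10.775457382202148) [[371.61224365234375, 380.9842224121094], [380.5577392578125, 333.9809875488281], [572.6356201171875, 370.5365295410156], [563.6901245117188, 417.5397644042969]] [0.4767 0.3786 0.0037]
board 3818 ((573.3449096679688, 37.95012664794922), (255.71485900878906, 227.71673583984375), 1.935594916343689) [[442.0, 147.0], [449.0, -80.0], [705.0, -72.0], [697.0,
[... 536 characters left out ...]
1) [[567.0, 101.0], [605.0, -16.0], [701.0, 15.0], [663.0, 132.0]] [0.6484 0.086  0.2233]
racktop 988 ((631.777587890625, 372.9233093261719), (15.153331756591797, 209.1992645263672), 25.39314079284668) [[580.0, 464.0], [670.0, 275.0], [683.0, 282.0], [594.0, 471.0]]
over [ 0.1721 -0.24    0.3001] [0.8041 0.6652 0.5548]
[[ 0.7067  0.5664  0.4926]
 [ 0.7054  0.4608  0.4873]
 [ 0.7047  0.3542  0.4803]
 [ 0.7049  0.2457  0.4712]
 [ 0.7051  0.1344  0.4618]
 [ 0.706   0.0198  0.4505]
 [ 0.7061 -0.0975  0.4405]] [[ 0.8697  0.8924  0.0189]
 [ 0.8698  0.7015  0.002 ]
 [ 0.8146  0.4636  0.1211]
 [ 0.8084  0.2859  0.121 ]
 [ 0.8172  0.1063  0.0821]
 [ 0.8106 -0.0764  0.082 ]
 [ 0.7827 -0.2319  0.1386]]
```

View pics/a.png

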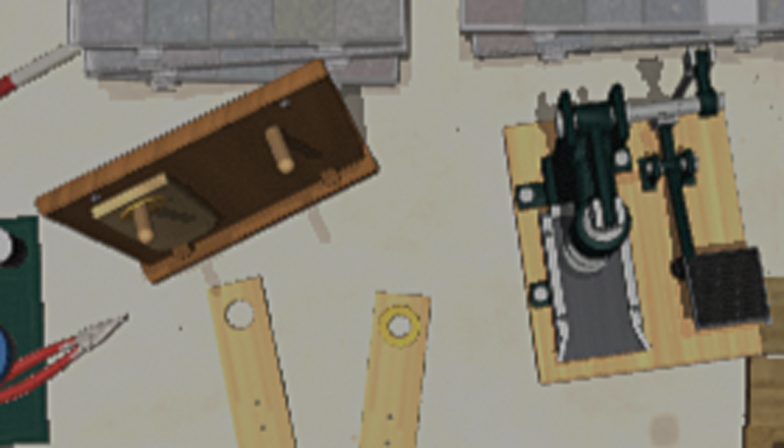

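View pics/b.png

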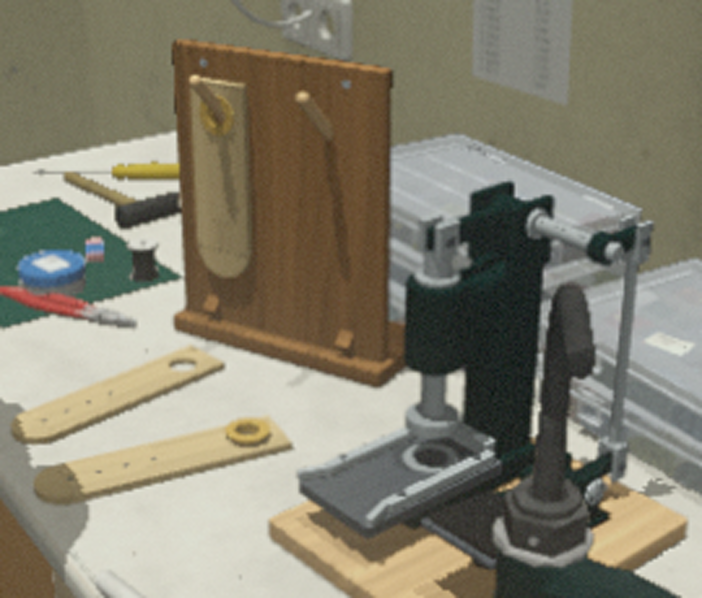

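The zooms confirm the layout: the eyelet flange is at a.png (400,325), i.e. about (263,216) in the top image. The free peg tip is at a.png (285,165), and the press has bright rails with an open front facing the robot. Moving over the grip point.

Emit:
move_arm:
  targets:
    - [[-30.2, -25.3, 9], -0.163, 0]
    - [[-30.2, -25.3, 9], -0.163, 0]
    - [[-30.2, -25.3, 9], -0.163, 0]
    - [[-30.2, -25.3, 9], -0.163, 0]
    - [[-30.2, -25.3, 9], -0.163, 0]
    - [[-30.2, -25.3, 9], -0.163, 0]
    - [[-30.2, -25.3, 9], -0.163, 0]
    - [[-30.2, -25.3, 9], -0.163, 0]
    - [[-30.2, -25.3, 9], -0.163, 0]
    - [[-30.2, -25.3, 9], -0.163, 0]

```text
time_s: 1.1
ee_pos: [0.3974, 0.2669, 0.1408]
tcp_rot: [-3.14, -0.001, 3.007]
wrist_force: [-1.0, 0.9, 0.0]
width: 0.0855
grip_force: 0.0
```

```bash
cat >> h.py <<'E'
np.set_printoptions(precision=4,suppress=True)
def shift(xyz,yaw,s=None):
    s=s or sense(); R=Ro.from_euler('xyz',s['tcp_rot']).as_matrix()
    d=R.T@(np.array(xyz)-s['ee_pos']); x=R[:2,0]; y=np.arctan2(x[1],x[0])
    print('at',s['ee_pos'],'yaw %.4f'%y,'t',s['time_s'],'F',s['wrist_force'],'| shift cm',(d*100).round(2),'turn %.3f'%(-((yaw-y+np.pi)%(2*np.pi)-np.pi)))
E
python3 - <<'E'
from h import *
import pickle
s=sense(); w=capture('wrist'); pickle.dump((s,w),open('w1.pkl','wb'));cv2.imwrite('pics/w1.png',w['pixels'])
shift([.397,.2679,.002],3.011,s); print(w['mount'])
d=pickle.load(open('d0.pkl','rb'));c=d['top']
# free peg: points in front of rack face
vv,uu=np.mgrid[0:420,0:560];P=depth(c,np.c_[uu.ravel(),vv.ravel()]);ok=(c['z_map']>0).ravel()
yaw=np.deg2rad(25.39);f=np.array([np.cos(yaw),np.sin(yaw)]);l=np.array([-f[1],f[0]]);C=np.array([.6318,.3729])-.0076*f
q=np.c_[-(P[:,:2]-C)@f,(P[:,:2]-C)@l,P[:,2]]
for nm,a,b in(('free',-.1,0),('other',0,.1)):
    m=ok&(q[:,0]>.012)&(q[:,0]<.06)&(q[:,1]>a)&(q[:,1]<b)&(q[:,2]>.21)&(q[:,2]<.28); print(nm,m.sum());print(q[m][np.argsort(q[m][:,0])][::4])
m=ok&(abs(q[:,0])<.012)&(abs(q[:,1])<.09)&(q[:,2]>.05)&(q[:,2]<.25);print('face',m.sum(),[np.median(q[m&(abs(q[:,2]-z)<.03)],0) for z in(.08,.15,.22)])
E
```

```text
at [0.3974 0.2669 0.1408] yaw 3.0068 t 1.1 F [-1.0114  0.9432  0.0246] | shift cm [ 0.04  0.11 13.88] turn -0.004
[[-0.0001 -0.964  -0.266   0.068 ]
 [ 1.     -0.0003  0.0007 -0.0007]
 [-0.0007 -0.266   0.964  -0.1428]
 [ 0.      0.      0.      1.    ]]
free 68
[[ 0.0127 -0.0519  0.2366]
 [ 0.0145 -0.0553  0.2369]
 [ 0.0162 -0.0486  0.2397]
 [ 0.0181 -0.0478  0.2402]
 [ 0.0199 -0.0539  0.2434]
 [ 0.0219 -0.0489  0.2446]
 [ 0.0236 -0.0507  0.2475]
 [ 0.0264 -0.0543  0.2515]
 [ 0.028  -0.0465  0.2478]
 [ 0.0297 -0.0567  0.2507]
 [ 0.0312 -0.0502  0.2534]
 [ 0.0328 -0.052   0.256 ]
 [ 0.0344 -0.0553  0.2558]
 [ 0.0356 -0.0528  0.257 ]
 [ 0.0368 -0.0504  0.2583]
 [ 0.0384 -0.051   0.2547]
 [ 0.0392 -0.0527  0.2543]]
other 71
[[0.0125 0.05   0.2366]
 [0.0139 0.0522 0.2384]
 [0.0157 0.0476 0.2357]
 [0.0179 0.0493 0.2403]
 [0.0194 0.0556 0.2425]
 [0.0213 0.0533 0.2462]
 [0.0226 0.0574 0.2418]
 [0.0242 0.0522 0.2473]
 [0.0263 0.0475 0.2457]
 [0.0284 0.0469 0.2441]
 [0.0293 0.0527 0.2536]
 [0.0311 0.0493 0.2541]
 [0.0329 0.0512 0.2574]
 [0.0336 0.0568 0.2537]
 [0.0351 0.0547 0.2562]
 [0.0363 0.0476 0.2543]
 [0.038  0.0536 0.2575]
 [0.0396 0.0534 0.2539]]
face 2139 [array([-0.0013, -0.009 ,  0.083 ]), array([-0.0011,  0.0001,  0.1515]), array([-0.001 ,  0.0108,  0.229 ])]
```

View pics/w1.png

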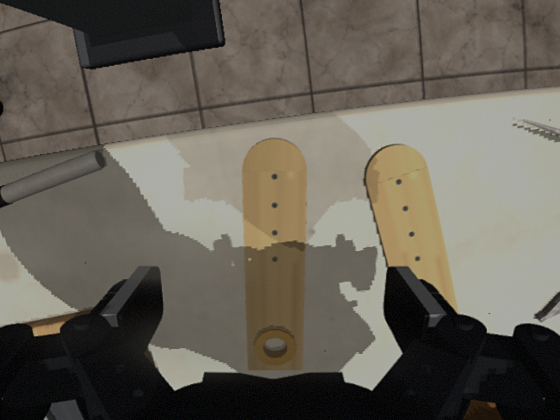

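Wrist view: rounded end apex at (275,138) and eyelet at (274,345), with the pattern lying between the fingers. Refining its pose from this view.

```bash
python3 - <<'E'
from h import *
import pickle
s,w=pickle.load(open('w1.pkl','rb'));im=w['pixels'];hsv=cv2.cvtColor(im,cv2.COLOR_BGR2HSV)
vv,uu=np.mgrid[0:420,0:560]
m=((hsv[...,1]>75)&(hsv[...,0]>10)&(hsv[...,0]<32)&(hsv[...,2]>50)&(uu>225)&(uu<325)&(vv>130)&(vv<368)).astype(np.uint8)*255
m=cv2.morphologyEx(m,cv2.MORPH_OPEN,np.ones((5,5)))
k=max(cv2.findContours(m,cv2.RETR_EXTERNAL,cv2.CHAIN_APPROX_NONE)[0],key=cv2.contourArea)[:,0]
W=plane(w,k,.007,s)[:,:2];top=W[:,0]
for lo,hi in((.385,.50),):
  a=[]
  for sg in(1,-1):
    e=W[(W[:,0]>lo)&(W[:,0]<hi)];mid=np.polyval(np.polyfit(e[:,0],e[:,1],1),e[:,0]);e=e[(e[:,1]-mid)*sg>0];p=np.polyfit(e[:,0],e[:,1],1);a.append(p)
  a=np.array(a);sl=a[:,0].mean();print('slopes',a, 'width',abs(a[0,1]+a[0,0]*.44-a[1,1]-a[1,0]*.44)*np.cos(np.arctan(sl)),'yaw deg',np.rad2deg(np.arctan(sl)))
u=np.array([1,sl])/np.hypot(1,sl);mid=np.array([.44,(a[:,1]+a[:,0]*.44).mean()])
t=((W-mid)@u);rt=mid+t.min()*u;print('round apex',rt,'end',mid+t.max()*u,'grip',rt+.042*u)
print('eye flange',plane(w,[[274,345]],.014,s))
E
```

```text
slopes [[-0.1315  0.3432]
 [-0.1307  0.2955]] width 0.04683493556534964 yaw deg -7.468956689962352
round apex [0.3527 0.2731] end [0.5486 0.2474] grip [0.3944 0.2677]
eye flange [[0.5206 0.2505 0.014 ]]
```

Emit:
move_arm:
  targets:
    - [[0.14, 0.1, 5], -0.004, 0]
    - [[0.14, 0.1, 10], -0.004, 0]
    - [[0.14, 0.1, 13], -0.004, 0]
    - [[0.14, 0.1, 14.2], -0.004, 0]
    - [[0.14, 0.1, 14.2], -0.004, 0.3]
    - [[0.14, 0.1, 14.2], -0.004, 0.6]
    - [[0.14, 0.1, 14.2], -0.004, 0.6]
    - [[0.14, 0.1, 14.2], -0.004, 0.7]
    - [[0.14, 0.1, 14.2], -0.004, 0.8]
  squeeze: 60

```text
time_s: 2.05
ee_pos: [0.3957, 0.271, 0.0009]
tcp_rot: [3.139, 0.001, 3.016]
wrist_force: [-3.0, 0.6, 7.6]
width: 0.0452
grip_force: 60.7
```

Emit:
move_arm:
  targets:
    - [[0, 0, 0], 0, 0.8]
    - [[0, 0, 0], 0, 0.8]
    - [[0, 0, -3], 0, 0.8]
    - [[0, 0, -7], 0, 0.8]
    - [[0, 0, -11], 0, 0.8]
    - [[0, 0, -11], 0, 0.8]

```text
time_s: 2.65
ee_pos: [0.398, 0.2718, 0.1148]
tcp_rot: [3.135, 0.008, 3.015]
wrist_force: [0.2, 0.0, -1.0]
width: 0.0457
grip_force: 61.5
```

```bash
python3 - <<'E'
from h import *
import pickle
s=sense(); w=capture('wrist'); t=capture('top');pickle.dump((s,w,t),open('w2.pkl','wb'))
im=np.hstack([cv2.resize(w['pixels'],(400,300)),cv2.resize(t['pixels'][130:310,200:440],(400,300))]);cv2.imwrite('pics/w2.png',im)
print(s['width'],s['grip_force']); shift([.453,.0775,.11],3.251,s)
E
```

```text
0.045683334939953565 61.5226159337908
at [0.398  0.2718 0.1148] yaw 3.0146 t 2.65 F [ 0.2275  0.0059 -1.0091] | shift cm [ -7.91 -18.58   0.41] turn -0.236
```

View pics/w2.png

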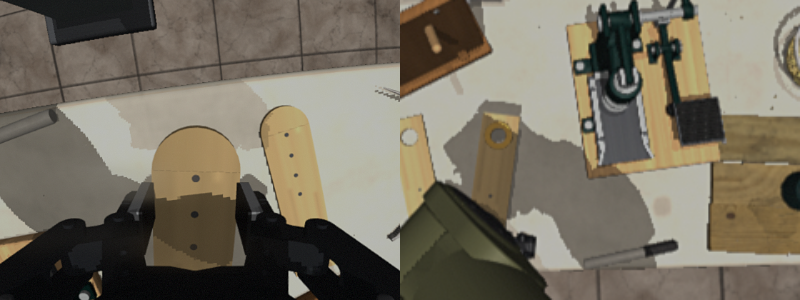

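The pattern is held between the pads: left half, apex at (197,127). In the top crop at right the eyelet end points forward. Measuring its pose in the hand, and refining the press frame.

```bash
python3 - <<'E'
from h import *
import pickle
s,w,t=pickle.load(open('w2.pkl','rb'));c=t
vv,uu=np.mgrid[0:420,0:560];uv=np.c_[uu.ravel(),vv.ravel()];P=depth(c,uv);ok=(c['z_map']>0).ravel()
hsv=cv2.cvtColor(c['pixels'],cv2.COLOR_BGR2HSV).reshape(-1,3)
m=ok&(P[:,2]>.09)&(P[:,2]<.15)&(P[:,0]>.44)&(P[:,0]<.56)&(P[:,1]>.2)&(P[:,1]<.31)&(hsv[:,1]>60)
Q=P[m];A=np.c_[Q[:,:2],np.ones(len(Q))]
for _ in range(3):
    p=np.linalg.lstsq(A,Q[:,2],rcond=None)[0];r=Q[:,2]-A@p;k=abs(r)<.004;Q=Q[k];A=A[k]
print('n',len(Q),'plane',p,'z at end/grip',p@[.55,.25,1],p@[.398,.272,1],'std',r.std())
mm=np.zeros(420*560,np.uint8);mm[m]=255;mm=mm.reshape(420,560)
k=max(cv2.findContours(mm,cv2.RETR_EXTERNAL,cv2.CHAIN_APPROX_NONE)[0],key=cv2.contourArea)[:,0]
z0=p@[.51,.255,1];W=plane(c,k,z0)[:,:2]
r=cv2.minAreaRect((W*1000).astype(np.float32));print('held',r,cv2.boxPoints(r).round(1).tolist())
# wrist
def wr(lo,hi):
    im=w['pixels'];h=cv2.cvtColor(im,cv2.COLOR_BGR2HSV)
    m=((h[...,1]>75)&(h[...,0]>10)&(h[...,0]<32)&(h[...,2]>50)&(uu>205)&(uu<345)&(vv>165)&(vv<260)).astype(np.uint8)*255
    k=max(cv2.findContours(m,cv2.RETR_EXTERNAL,cv2.CHAIN_APPROX_NONE)[0],key=cv2.contourArea)[:,0]
    W=plane(w,k,s['ee_pos'][2]+.007,s);print('wrist apex',W[np.argmin(W[:,0])], 'px',k[:,1].min())
wr(0,0)
# press rails in the first top image
c=pickle.load(open('d0.pkl','rb'))['top'];h=cv2.cvtColor(c['pixels'],cv2.COLOR_BGR2HSV);P=depth(c,uv)
yaw=.109;R=np.array([[np.cos(yaw),-np.sin(yaw)],[np.sin(yaw),np.cos(yaw)]]);O=np.array([.5822,.0916])
W=plane(c,uv,.058);q=(W[:,:2]-O)@R
v=h.reshape(-1,3)[:,2];b=(v>135)&(P[:,2]>.04)&(P[:,2]<.075)&(q[:,0]>-66)
for x in np.arange(-.095,.0,.008):
    g=(abs(q[:,0]-x)<.002)&(abs(q[:,1])<.045); o=np.argsort(q[g][:,1]);print('%.3f'%x,' '.join('%d:%d'%(a*1000,bb) for a,bb in zip(q[g][o,1][::2],v[g][o][::2])))
k=(abs(P[:,2]-.0185)<.004)&(uv[:,0]>298)&(uv[:,0]<400)&(uv[:,1]>130)&(uv[:,1]<240)&(h.reshape(-1,3)[:,1]>60)&(h.reshape(-1,3)[:,0]<30)
mm=np.zeros(420*560,np.uint8);mm[k]=255;mm=cv2.morphologyEx(mm.reshape(420,560),cv2.MORPH_OPEN,np.ones((3,3)))
kk=np.argwhere(mm)[:,::-1];q=(plane(c,kk,.018)[:,:2]-O)@R;print('board x',q.min(0),q.max(0))
ff=[(x,q[abs(q[:,1]-x)<.003][:,0].min()) for x in(-.12,-.09,-.06,-.03,0,.03)];print('front edge',np.round(ff,4).tolist())
lf=[(x,q[abs(q[:,0]-x)<.003][:,1].max()) for x in(-.09,-.06,-.03,0,.03,.06)];print('left edge',np.round(lf,4).tolist())
E
```

```text
n 954 plane [0.0055 0.0033 0.1147] z at end/grip 0.1185548306425094 0.11778927833696051 std 0.0015746235830758262
held ((496.4117736816406, 255.60887145996094), (48.29313278198242, 117.48434448242188), 80.98983764648438) [[434.6000061035156, 241.0], [550.5999755859375, 222.60000610351562], [558.2000122070312, 270.29998779296875], [442.20001220703125, 288.70001220703125]]
wrist apex [0.355  0.2727 0.1218] px 176
-0.095 -44:167 -39:166 -37:168 -35:169 -33:169 -30:170 -28:171 -26:171 -23:167 -21:169 -19:169 -16:169 -14:170 -12:170 -7:171 -5:170 -3:170 -1:169 1:161 3:162 6:170 10:171 12:170 15:167 17:171 19:168 22:169 26:171 28:169 31:163 33:168 35:167 38:168 42:167
-0.087 -43:168 -41:168 -39:151 -36:165 -31:69 -29:71 -27:78 -25:80 -22:80 -20:79 -18:78 -15:82 -13:75 -11:74 -8:79 -6:82 -4:80 0:80 2:81 4:80 6:80 9:81 11:80 14:84 18:82 20:80 23:80 25:82 27:81 30:78 34:168 36:137 39:153 41:169 43:169
-0.079 -44:167 -40:167 -37:169 -35:161 -33:160 -31:168 -28:69 -24:80 -21:78 -19:77 -17:77 -14:79 -12:79 -7:79 -5:79 -3:79 -1:78 1:80 3:79 5:78 8:80 10:79 13:82 15:79 17:81 19:80 24:81 26:77 28:8
[... 1749 characters left out ...]
29:162 -26:152 -24:74 -22:71 -19:76 -15:74 -12:81 -10:111 -8:116 -6:107 -3:115 -1:124 1:108 3:118 5:116 8:131 10:130 12:129 17:66 19:63 22:66 24:78 26:139 28:163 33:112 36:59 38:169 40:172 42:168
-0.007 -44:166 -41:167 -39:170 -37:167 -34:105 -32:158 -30:161 -25:65 -23:70 -20:57 -18:28 -16:14 -13:15 -9:9 -6:18 -4:19 -2:17 0:17 2:33 6:90 9:127 11:101 13:107 16:135 18:100 23:55 25:69 27:162 30:163 32:166 34:66 39:167 41:170 44:167
board x [-0.1383 -0.1612] [0.1184 0.053 ]
front edge [[-0.12, -0.1039], [-0.09, -0.102], [-0.06, -0.1047], [-0.03, -0.1032], [0.0, -0.1036], [0.03, -0.1044]]
left edge [[-0.09, 0.052], [-0.06, 0.0526], [-0.03, -0.0407], [0.0, 0.0508], [0.03, 0.0518], [0.06, -0.0377]]
```

Emit:
move_arm:
  targets:
    - [[0.2, -5, 0.5], -0.06, 0.8]
    - [[0.2, -10, 0.5], -0.12, 0.8]
    - [[0.2, -14, 0.5], -0.17, 0.8]
    - [[0.2, -18, 0.5], -0.22, 0.8]
    - [[0.2, -20.6, 0.5], -0.236, 0.8]
    - [[0.2, -20.6, 0.5], -0.236, 0.8]
    - [[0.2, -20.6, 0.5], -0.236, 0.8]
    - [[0.2, -20.6, 0.5], -0.236, 0.8]

```text
time_s: 3.55
ee_pos: [0.3676, 0.0666, 0.104]
tcp_rot: [3.141, -0.0, -3.031]
wrist_force: [-0.2, -0.3, -0.4]
width: 0.0453
grip_force: 61.6
```

```bash
cat > meas.py <<'E'
from h import *
import sys
O=np.array([.5837,.0913]);yaw=.109;R=np.array([[np.cos(yaw),-np.sin(yaw)],[np.sin(yaw),np.cos(yaw)]])
s=sense();c=capture('top');cv2.imwrite('pics/t_last.png',c['pixels'])
zt=s['ee_pos'][2]+.006
vv,uu=np.mgrid[0:420,0:560];uv=np.c_[uu.ravel(),vv.ravel()];P=depth(c,uv);hsv=cv2.cvtColor(c['pixels'],cv2.COLOR_BGR2HSV).reshape(-1,3)
q=(plane(c,uv,zt)[:,:2]-O)@R
T=(s['ee_pos'][:2]-O)@R
print('tcp press',T*1000,'z',s['ee_pos'][2],'yaw rel',s['tcp_rot'],s['qpos'],s['time_s'],s['wrist_force'],s['width'])
m=(hsv[:,1]>75)&(hsv[:,0]>10)&(hsv[:,0]<32)&(abs(P[:,2]-zt)<.012)&(abs(q[:,1])<.06)&(q[:,0]>T[0]+.02)&(q[:,0]<T[0]+.175)
mm=np.zeros(420*560,np.uint8);mm[m]=255;mm=cv2.morphologyEx(mm.reshape(420,560),cv2.MORPH_OPEN,np.ones((3,3)))
k=max(cv2.findContours(mm,cv2.RETR_EXTERNAL,cv2.CHAIN_APPROX_NONE)[0],key=cv2.contourArea)[:,0]
W=(plane(c,k,zt)[:,:2]-O)@R*1000
e=W[:,0].max();rows=[]
for a in np.arange(W[:,0].min()+6,e-6,4):
    g=W[abs(W[:,0]-a)<3]; 
    if len(g)>1 and np.ptp(g[:,1])>44: rows.append((a,(g[:,1].min()+g[:,1].max())/2,np.ptp(g[:,1])))
r=np.array(rows);p=np.polyfit(r[:,0],r[:,1],1);print('end x',e,'n',len(r),'width',np.median(r[:,2]),'mid y at end',np.polyval(p,e),'at tcp',np.polyval(p,T[0]*1000),'angle deg',np.rad2deg(np.arctan(p[0])),'x range',r[0,0],r[-1,0])
Q=P[m];A=np.c_[((Q[:,:2]-O)@R),np.ones(len(Q))];pl=np.linalg.lstsq(A,Q[:,2],rcond=None)[0];print('plane slope x,y',pl[:2],'z end',pl@[e/1000,0,1])
E
python3 meas.py
```

```text
tcp press [-217.5399   -1.0582] z 0.10398803033481746 yaw rel [ 3.1411 -0.0003 -3.0315] [-0.0113  0.3249 -0.304   2.2932  0.1842  0.5452  1.2226] 3.55 [-0.1608 -0.2802 -0.3965] 0.04527693526278031
end x -58.35846996945249 n 31 width 46.251551273216926 mid y at end -4.86257493636571 at tcp 0.07726405996008712 angle deg -1.7774753805069863 x range -187.34579524680453 -67.34579524680453
plane slope x,y [ 0.01   -0.0009] z end 0.11052512888081925
```

Emit:
move_arm:
  targets:
    - [[2.2, 0, 0], -0.031, 0.8]
    - [[2.2, 0, 1], -0.031, 0.8]
    - [[2.2, 0, 2.9], -0.031, 0.8]
    - [[2.2, 0, 2.9], -0.031, 0.8]
    - [[2.2, 0, 2.9], -0.031, 0.8]

```text
time_s: 4.1
ee_pos: [0.3454, 0.064, 0.0752]
tcp_rot: [3.141, -0.001, -3.0]
wrist_force: [0.3, -0.7, -1.0]
width: 0.0452
grip_force: 61.6
```

```bash
python3 meas.py
```

```text
tcp press [-239.8278   -1.1948] z 0.0752460281284438 yaw rel [ 3.1415 -0.0013 -2.9996] [-0.0441  0.3612 -0.2784  2.3805  0.2373  0.4244  1.1903] 4.1 [ 0.285  -0.6654 -1.0157] 0.04518419209978702
end x -80.65212733688297 n 32 width 46.928214616248574 mid y at end 0.25624987152094497 at tcp -0.419824136914435 angle deg 0.24335350899123168 x range -213.2348294132194 -89.23482941321939
plane slope x,y [ 0.0099 -0.0061] z end 0.08164257789258643
```

Emit:
move_arm:
  targets:
    - [[0, 0, 1.2], 0, 0.8]
    - [[0, 0, 2.35], 0, 0.8]
    - [[-1, -0.03, 2.35], 0, 0.8]
    - [[-2.5, -0.08, 2.35], 0, 0.8]
    - [[-4, -0.13, 2.35], 0, 0.8]
    - [[-5.5, -0.18, 2.35], 0, 0.8]
    - [[-7, -0.23, 2.35], 0, 0.8]
    - [[-8, -0.26, 2.35], 0, 0.8]
    - [[-9, -0.29, 2.35], 0, 0.8]
    - [[-9, -0.29, 2.35], 0, 0.8]

```text
time_s: 5.15
ee_pos: [0.4368, 0.0733, 0.0522]
tcp_rot: [3.141, 0.002, -3.002]
wrist_force: [0.4, -0.4, -0.8]
width: 0.0452
grip_force: 61.6
```

```bash
python3 meas.py
```

```text
tcp press [-147.9793   -1.9104] z 0.05215129555047433 yaw rel [ 3.1412  0.0017 -3.0018] [-0.0394  0.4974 -0.2587  2.1893  0.2661  0.4818  1.2059] 5.15 [ 0.3824 -0.3979 -0.8218] 0.045241720795265596
end x -1.4945550982006632 n 23 width 46.580953987193084 mid y at end -0.6857770086426211 at tcp -1.0635864394396686 angle deg 0.14777533055937572 x range -98.78667939847078 -10.786679398470781
plane slope x,y [ 0.0127 -0.0125] z end 0.05865121622572614
```

Emit:
move_arm:
  targets:
    - [[-0.8, -0.01, 0], 0, 0.8]
    - [[-1.4, -0.02, 0], 0, 0.8]
    - [[-1.6, -0.02, 0], 0, 0.8]
    - [[-1.7, -0.03, 0], 0, 0.8]
    - [[-1.8, -0.03, 0], 0, 0.8]
    - [[-1.8, -0.03, 0], 0, 0.8]

```text
time_s: 5.8
ee_pos: [0.4513, 0.0749, 0.0514]
tcp_rot: [-3.141, -0.003, -3.001]
wrist_force: [-5.1, 1.2, -0.6]
width: 0.0452
grip_force: 61.6
```

Emit:
move_arm:
  targets:
    - [[-0.1, 0, 0.05], 0, 0.8]
    - [[-0.2, 0, 0.1], 0, 0.8]
    - [[-0.3, 0, 0.1], 0, 0.8]
    - [[-0.3, 0, 0.1], 0, 0.8]

```text
time_s: 6.2
ee_pos: [0.4514, 0.0749, 0.0503]
tcp_rot: [-3.14, -0.008, -3.001]
wrist_force: [-13.4, 0.2, 9.7]
width: 0.045
grip_force: 62.8
```

```bash
python3 meas.py; python3 - <<'E'
from h import *
a=capture('scene')['pixels'][150:310,230:450];b=cv2.imread('pics/t_last.png')[130:280,270:410]
cv2.imwrite('pics/p1.png',np.hstack([cv2.resize(a,(440,320)),cv2.resize(b,(300,320))]))
E
```

```text
tcp press [-133.3408   -1.93  ] z 0.05033880617258332 yaw rel [-3.1404 -0.0082 -3.0008] [-0.0365  0.5186 -0.2615  2.1459  0.2635  0.5151  1.215 ] 6.2 [-13.4101   0.1772   9.6545] 0.04502668671274043
end x -1.2532954202996789 n 15 width 46.78659123871419 mid y at end -1.0518313504923498 at tcp -0.548744629284853 angle deg -0.2182236099705647 x range -68.77144433450397 -12.771444334503968
plane slope x,y [ 0.0083 -0.0273] z end 0.05767871384260643
```

View pics/p1.png

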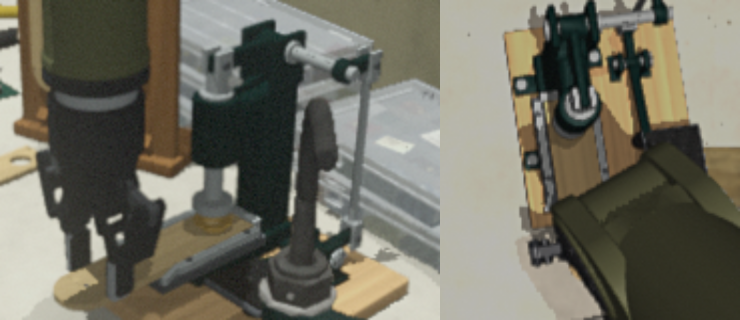

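The eyelet is under the punch and the board sits between the rails with solid contact at the stop. Releasing.

Emit:
move_arm:
  targets:
    - [[0.2, 0, -0.1], 0, 0.8]
    - [[0.2, 0, -0.1], 0, 0.5]
    - [[0.2, 0, -0.1], 0, 0.2]
    - [[0.2, 0, -0.1], 0, 0]
    - [[0.2, 0, -0.1], 0, 0]
    - [[0.2, 0, -0.1], 0, 0]
    - [[0.2, 0, -4], 0, 0]
    - [[0.2, 0, -9], 0, 0]
    - [[0.2, 0, -11], 0, 0]
    - [[0.2, 0, -11], 0, 0]

```text
time_s: 7.3
ee_pos: [0.4562, 0.0758, 0.1639]
tcp_rot: [3.142, 0.007, -3.002]
wrist_force: [0.0, 0.1, -1.1]
width: 0.0848
grip_force: 0.0
```

```bash
python3 - <<'E'
from h import *
import pickle
s=sense();w=capture('wrist');pickle.dump((s,w),open('w3.pkl','wb'))
shift([.5444,-.0182,.1],-3.001,s)
a=capture('scene')['pixels'][150:310,230:450]
cv2.imwrite('pics/p2.png',np.hstack([cv2.resize(a,(440,320)),cv2.resize(w['pixels'],(360,320))]))
E
```

```text
at [0.4562 0.0758 0.1639] yaw -3.0019 t 7.3 F [ 0.0247  0.0603 -1.14  ] | shift cm [ -7.39 -10.53   6.44] turn -0.001
```

View pics/p2.png

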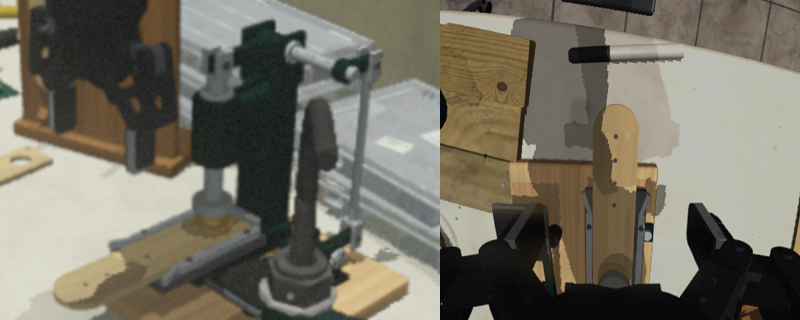

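Left half: the pattern lies flat in the guides with its eyelet under the punch. Right half (wrist): apex at (615,104), bed front edge at about row 188. Checking the overhang numerically.

```bash
python3 - <<'E'
from h import *
import pickle
s,w=pickle.load(open('w3.pkl','rb'))
O=np.array([.5837,.0913]);yaw=.109;R=np.array([[np.cos(yaw),-np.sin(yaw)],[np.sin(yaw),np.cos(yaw)]])
hsv=cv2.cvtColor(w['pixels'],cv2.COLOR_BGR2HSV)
for u in(258,272,286): print('col',u,[(v,hsv[v,u].tolist()) for v in range(128,146,3)])
for u in(235,310): print('col',u,[(v,hsv[v,u].tolist()) for v in range(230,262,3)])
f=lambda uv,z:((plane(w,uv,z,s)[:,:2]-O)@R*1000)
print('apex',f([[272,136],[272,138]],.057),'bedfront',f([[235,245],[235,250],[310,245],[310,250]],.05))
E
```

```text
col 258 [(128, [23, 39, 79]), (131, [20, 35, 87]), (134, [19, 33, 85]), (137, [23, 30, 103]), (140, [19, 91, 120]), (143, [19, 110, 156])]
col 272 [(128, [21, 34, 172]), (131, [20, 32, 173]), (134, [20, 32, 175]), (137, [18, 108, 135]), (140, [19, 109, 166]), (143, [18, 108, 166])]
col 286 [(128, [22, 32, 174]), (131, [20, 32, 175]), (134, [20, 35, 177]), (137, [19, 32, 175]), (140, [18, 109, 162]), (143, [18, 105, 172])]
col 235 [(230, [17, 124, 119]), (233, [17, 123, 116]), (236, [15, 113, 88]), (239, [17, 113, 90]), (242, [15, 123, 89]), (245, [18, 88, 58]), (248, [17, 74, 48]), (251, [13, 54, 57]), (254, [21, 46, 55]), (257, [16, 50, 56]), (260, [18, 45, 57])]
col 310 [(230, [19, 110, 188]), (233, [19, 109, 188]), (236, [16, 121, 173]), (239, [16, 120, 174]), (242, [16, 119, 176]), (245, [17, 123, 83]), (248, [20, 49, 31]), (251, [173, 27, 38]), (254, [15, 11, 47]), (257, [20, 16, 49]), (260, [15, 10, 49])]
apex [[-176.3473   -3.8687]
 [-175.0492   -3.8296]] bedfront [[-96.8354 -28.3814]
 [-92.9278 -28.3767]
 [-98.4941  26.0848]
 [-94.5931  26.3177]]
```

Emit:
move_arm:
  targets:
    - [[-3, -5, 0], 0, 1]
    - [[-7.4, -10.5, 0], 0, 1]
    - [[-7.4, -10.5, 2], 0, 1]
    - [[-7.4, -10.5, 5], 0, 1]
    - [[-7.4, -10.5, 7], 0, 1]
    - [[-7.4, -10.5, 7], 0, 1]
    - [[-7.4, -10.5, 7], 0, 1]

```text
time_s: 8.1
ee_pos: [0.5413, -0.0181, 0.0899]
tcp_rot: [3.141, -0.002, -3.001]
wrist_force: [0.1, 0.0, 0.3]
width: -0.0002
grip_force: 0.0
```

Overhang ≈ 82 mm, so it is fully home. Pressing the pedal.

Emit:
move_arm:
  targets:
    - [[0, 0, 0.8], 0, 1]
    - [[0, 0, 1.4], 0, 1]
    - [[0, 0, 2], 0, 1]
    - [[0, 0, 2.6], 0, 1]
    - [[0, 0, 3.1], 0, 1]
    - [[0, 0, 3.4], 0, 1]
    - [[0, 0, 3.4], 0, 1]

```text
time_s: 8.8
ee_pos: [0.5397, -0.0185, 0.057]
tcp_rot: [-3.141, -0.004, -3.001]
wrist_force: [-7.9, -0.3, 12.0]
width: 0.0003
grip_force: 5.8
```

Emit:
move_arm:
  targets:
    - [[0, 0, 0.3], 0, 1]
    - [[0, 0, 0.5], 0, 1]
    - [[0, 0, 0.6], 0, 1]
    - [[0, 0, 0.7], 0, 1]
    - [[0, 0, 0.7], 0, 1]

```text
time_s: 9.3
ee_pos: [0.5394, -0.0186, 0.052]
tcp_rot: [-3.14, -0.003, -3.001]
wrist_force: [-15.2, -0.6, 32.1]
width: -0.0001
grip_force: 16.7
```

```bash
python3 - <<'E'
from h import *
s=sense();print(s['ee_pos'],s['wrist_force'],s['time_s'])
c=capture('scene');cv2.imwrite('pics/s_down.png',c['pixels'])
E
```

```text
[ 0.5394 -0.0186  0.052 ] [-15.2029  -0.5813  32.0941] 9.3
```

Emit:
move_arm:
  targets:
    - [[0, 0, 0.03], 0, 1]
    - [[0, 0, 0.03], 0, 1]

```text
time_s: 9.55
ee_pos: [0.5394, -0.0186, 0.0519]
tcp_rot: [-3.14, -0.003, -3.001]
wrist_force: [-14.7, -0.1, 34.6]
width: -0.0002
grip_force: 18.1
```

Emit:
move_arm:
  targets:
    - [[0, 0, -0.5], 0, 1]
    - [[0, 0, -1.2], 0, 1]
    - [[0, 0, -2], 0, 1]
    - [[0, 0, -3], 0, 1]
    - [[0, 0, -6], 0, 1]
    - [[0, 0, -10], 0, 0.5]
    - [[3.5, 5, -10.5], 0.031, 0]
    - [[7.3, 10.5, -10.5], 0.031, 0]
    - [[7.3, 10.5, -10.5], 0.031, 0]
    - [[7.3, 10.5, -10.5], 0.031, 0]

```text
time_s: 10.55
ee_pos: [0.4522, 0.0786, 0.1551]
tcp_rot: [3.141, -0.001, -3.027]
wrist_force: [0.5, 0.7, 0.4]
width: 0.0725
grip_force: 0.0
```

```bash
python3 - <<'E'
from h import *
c=capture('scene');t=capture('top')
s=sense();shift([.4525,.0752,.05],-3.0326,s);print(s['width'])
a=c['pixels'][150:310,230:450];d=cv2.imread('pics/s_down.png')[150:310,230:450]
cv2.imwrite('pics/p3.png',np.hstack([cv2.resize(d,(400,300)),cv2.resize(a,(400,300))]))
E
```

```text
at [0.4551 0.0756 0.1549] yaw -3.0311 t 10.65 F [-0.5578  0.9801  0.2682] | shift cm [ 0.28 -0.01 10.49] turn 0.002
0.08427518498887952
```

View pics/p3.png

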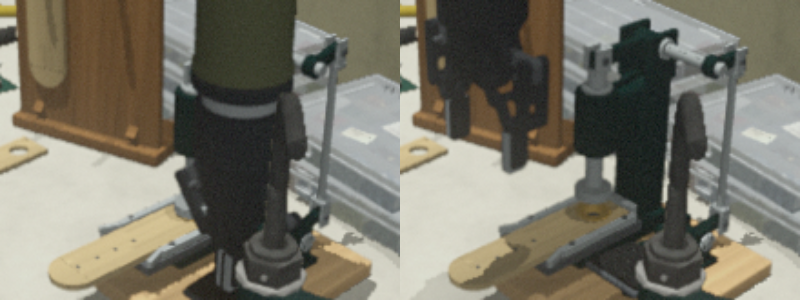

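The left half shows the punch down, the right half shows the eyelet flat at (592,210) with the punch clear and the pattern still home. Gripping again.

Emit:
move_arm:
  targets:
    - [[0.2, 0, 5], 0.002, 0]
    - [[0.2, 0, 9], 0.002, 0]
    - [[0.2, 0, 10.45], 0.002, 0]
    - [[0.2, 0, 10.45], 0.002, 0]
    - [[0.2, 0, 10.45], 0.002, 0.4]
    - [[0.2, 0, 10.45], 0.002, 0.6]
    - [[0.2, 0, 10.45], 0.002, 0.8]
    - [[0.2, 0, 10.45], 0.002, 0.8]
    - [[0.2, 0, 10.45], 0.002, 0.8]
  squeeze: 60

```text
time_s: 11.55
ee_pos: [0.454, 0.0751, 0.0508]
tcp_rot: [-3.141, 0.002, -3.035]
wrist_force: [0.6, -0.9, 2.1]
width: 0.0449
grip_force: 60.8
```

Emit:
move_arm:
  targets:
    - [[0, 0, -0.1], 0, 0.8]
    - [[1, 0, -0.15], 0, 0.8]
    - [[2.5, 0, -0.2], 0, 0.8]
    - [[4.5, 0, -0.2], 0, 0.8]
    - [[6.5, 0, -0.2], 0, 0.8]
    - [[8, 0, -0.2], 0, 0.8]
    - [[8, 0, -2], 0, 0.8]
    - [[8, 0, -6], 0, 0.8]
    - [[8, 0, -6], 0, 0.8]
    - [[8, 0, -6], 0, 0.8]

```text
time_s: 12.55
ee_pos: [0.3729, 0.0665, 0.1104]
tcp_rot: [-3.141, 0.001, -3.035]
wrist_force: [-0.2, 0.0, -1.0]
width: 0.0451
grip_force: 61.6
```

```bash
python3 meas.py
```

```text
tcp press [-212.2676   -1.7487] z 0.11036381561011495 yaw rel [-3.1413  0.0009 -3.0346] [ 0.0147  0.32   -0.3334  2.2736  0.1922  0.5721  1.2128] 12.55 [-0.2483  0.003  -0.9916] 0.04510998826013893
end x -56.38308849614855 n 29 width 46.16354518959213 mid y at end -0.09517495541961166 at tcp -1.0308186616750676 angle deg 0.3438942967656908 x range -178.18344128702805 -66.18344128702805
plane slope x,y [-0.0058  0.0025] z end 0.11425852659889503
```

The pattern is out of the press, level and aligned in the grip. Lifting it and moving towards the free peg, staying high.

Emit:
move_arm:
  targets:
    - [[0, 0, -5], 0, 0.8]
    - [[0, 0, -10], 0, 0.8]
    - [[0, 0, -15], 0, 0.8]
    - [[0, 0, -19], 0, 0.8]
    - [[-3, 4, -20], -0.08, 0.8]
    - [[-6, 8, -20], -0.16, 0.8]
    - [[-8, 12, -20], -0.24, 0.8]
    - [[-10, 15, -20], -0.32, 0.8]
    - [[-11.5, 17.2, -20], -0.336, 0.8]
    - [[-11.5, 17.2, -20], -0.336, 0.8]

```text
time_s: 13.6
ee_pos: [0.4694, 0.2532, 0.3073]
tcp_rot: [3.139, -0.003, -2.694]
wrist_force: [0.1, 0.5, -2.0]
width: 0.0448
grip_force: 62.0
```

```bash
cat > rack.py <<'E'
from h import *
yaw=np.deg2rad(25.39);f=np.array([np.cos(yaw),np.sin(yaw)]);l=np.array([-f[1],f[0]]);T=np.array([.6123,.3060])
s=sense();c=capture('top');cv2.imwrite('pics/t_last.png',c['pixels']);cv2.imwrite('pics/s_last.png',capture('scene')['pixels'])
zt=s['ee_pos'][2]+.0065
vv,uu=np.mgrid[0:420,0:560];uv=np.c_[uu.ravel(),vv.ravel()];P=depth(c,uv);hsv=cv2.cvtColor(c['pixels'],cv2.COLOR_BGR2HSV).reshape(-1,3)
Q=lambda W:np.c_[-(W[:,:2]-T)@f,(W[:,:2]-T)@l]*1000
tq=Q(s['ee_pos'][None])[0];q=Q(plane(c,uv,zt))
m=(abs(P[:,2]-zt)<.012)&(abs(q[:,1]-tq[1])<40)&(q[:,0]<tq[0]-50)&(q[:,0]>tq[0]-170)
mm=np.zeros(420*560,np.uint8);mm[m]=255;mm=mm.reshape(420,560)
cs,hi=cv2.findContours(mm,cv2.RETR_CCOMP,cv2.CHAIN_APPROX_NONE);
i=max(range(len(cs)),key=lambda j:cv2.contourArea(cs[j]));W=Q(plane(c,cs[i][:,0],zt));e=W[:,0].min();rows=[]
for a in np.arange(e+6,W[:,0].max()-6,4):
    g=W[abs(W[:,0]-a)<3]
    if np.ptp(g[:,1])>42: rows.append((a,(g[:,1].min()+g[:,1].max())/2))
r=np.array(rows);p=np.polyfit(r[:,0],r[:,1],1)
print('T frame(out,left) tcp',tq,'z',s['ee_pos'][2],'end out',e,'mid at eye',np.polyval(p,e+28),'ang deg',np.rad2deg(np.arctan(p[0])),'n',len(r),'med z',np.median(P[m][:,2]))
for j in range(len(cs)):
    if hi[0][j][3]==i and cv2.contourArea(cs[j])>15:
        x,y,ww,hh=cv2.boundingRect(cs[j]);print('hole',Q(plane(c,[[x+ww/2-.5,y+hh/2-.5]],zt+.001)),ww,hh)
shift(s['ee_pos'],-2.6985,s);print(s['qpos'])
E
python3 rack.py
```

```text
Traceback (most recent call last):
  File "rack.py", line 15, in <module>
    r=np.array(rows);p=np.polyfit(r[:,0],r[:,1],1)
                                  ~^^^^^
IndexError: too many indices for array: array is 1-dimensional, but 2 were indexed
```

```bash
sed -i "s/^r=np.array/print('mask',m.sum(),'contour W range',W.min(0),W.max(0),'tcp',tq,'z',s['ee_pos'][2],len(cs))\nr=np.array/" rack.py; python3 rack.py 2>&1 | head -3; python3 - <<'E'
from h import *
exec(open('rack.py').read().split("m=(abs")[0])
h=hsv.reshape(420,560,3)
for a in range(-170,40,10):
    o=[]
    for b in range(-30,31,6):
        X=np.array([*(T+(-(tq[0]+a)*f+(tq[1]+b)*l)/1000),zt]);u,v=proj(c,X)[0].round().astype(int)
        o.append('%d/%d'%(P.reshape(420,560,3)[v,u,2]*1000,h[v,u,1]))
    print(a,' '.join(o))
E
```

```text
mask 14 contour W range [-1.1607 28.7572] [11.4417 34.9112] tcp [153.8593  10.7751] z 0.30790786396178393 3
Traceback (most recent call last):
  File "rack.py", line 16, in <module>
-170 238/144 237/127 237/138 233/138 238/134 234/141 235/145 236/140 236/142 239/142 235/146
-160 202/132 199/143 200/115 700/69 699/80 696/81 697/71 693/78 690/70 203/142 202/142
-150 160/153 688/87 704/76 705/78 706/78 703/79 703/77 702/79 701/73 311/95 158/98
-140 115/137 701/73 710/78 709/81 710/82 709/81 707/84 707/79 661/101 698/79 699/79
-130 695/47 711/76 713/75 712/75 711/74 711/82 711/81 710/77 702/79 705/78 703/78
-120 706/75 714/81 714/76 714/79 714/76 713/80 713/75 678/70 708/78 707/82 706/80
-110 712/75 715/78 715/79 713/76 715/76 714/75 714/76 708/75 709/78 710/81 709/79
-100 716/81 717/78 716/78 716/78 715/78 715/78 713/81 710/77 710/75 710/76 710/79
-90 718/78 718/74 717/78 717/78 717/78 716/80 711/79 711/74 711/75 712/80 711/81
-80 718/78 719/78 718/80 719/75 718/78 717/76 713/71 711/71 710/71 712/70 712/74
-70 719/78 719/78 719/78 718/78 720/81 698/82 712/65 710/64 711/65 712/65 712/64
-60 720/78 719/80 720/77 720/80 645/70 711/69 710/63 710/63 710/64 711/67 711/63
-50 722/80 722/78 721/80 722/77 1048/77 709/71 709/73 708/71 709/67 709/68 710/68
-40 723/78 722/80 721/80 721/77 706/76 708/77 709/72 707/76 708/75 709/74 708/76
-30 724/82 723/78 723/76 719/79 720/79 721/80 721/78 721/78 721/76 721/75 709/72
-20 726/79 725/78 724/78 718/80 721/77 722/74 722/78 723/78 721/75 723/77 723/73
-10 724/70 726/75 717/79 720/77 721/79 723/74 723/80 724/77 724/78 724/78 724/77
0 726/69 724/78 721/82 721/79 722/82 722/77 723/78 725/80 725/80 726/78 727/77
10 724/68 720/78 721/78 725/76 725/80 726/78 728/78 728/77 727/78 727/81 728/79
20 723/80 722/79 724/79 725/81 727/79 728/83 728/81 727/80 729/77 729/82 729/77
30 724/80 724/78 726/78 726/77 729/81 730/78 730/78 730/77 730/78 730/79 730/78
```

The elbow hides the pattern from the top camera here, so I'll use the scene camera.

```bash
cat > sc.py <<'E'
from h import *
yaw=np.deg2rad(25.39);f=np.array([np.cos(yaw),np.sin(yaw)]);l=np.array([-f[1],f[0]]);T=np.array([.6123,.3060])
Q=lambda W:np.c_[-(W[:,:2]-T)@f,(W[:,:2]-T)@l]*1000
s=sense();c=capture('scene');cv2.imwrite('pics/s_last.png',c['pixels'])
tq=Q(s['ee_pos'][None])[0];z=s['ee_pos'][2]
hsv=cv2.cvtColor(c['pixels'],cv2.COLOR_BGR2HSV)
E=np.array([*(s['ee_pos'][:2]+.128*f),z+.007]);u,v=proj(c,E)[0];print('expect eye px',u,v,'tcp out,left',tq,'z',z,s['tcp_rot'],s['wrist_force'],s['width'],s['time_s'])
vv,uu=np.mgrid[0:420,0:560]
m=((hsv[...,1]>118)&(hsv[...,0]>19)&(hsv[...,0]<32)&(hsv[...,2]>90)&(abs(uu-u)<30)&(abs(vv-v)<25)).astype(np.uint8)*255
cs=cv2.findContours(m,cv2.RETR_EXTERNAL,cv2.CHAIN_APPROX_NONE)[0]
if cs:
    k=np.vstack([x for x in cs if cv2.contourArea(x)>3] or cs);k=cv2.convexHull(k);el=cv2.fitEllipse(k) if len(k)>4 else None;print('brass',m.sum()//255,cv2.boundingRect(k),el)
    if el: print('eye out,left (plane)',Q(plane(c,[el[0]],z+.0075)))
pt=proj(c,[*T,.2546])[0];print('peg tip px exp',pt)
P=depth(c,np.c_[uu.ravel(),vv.ravel()]);q=np.c_[Q(P),P[:,2]*1000]
g=(c['z_map'].ravel()>0)&(abs(q[:,1])<9)&(q[:,0]>-22)&(q[:,0]<8)&(q[:,2]>225)&(q[:,2]<266)&(abs((q[:,2]-254.6)-q[:,0])<13)
print('peg pts',g.sum(),'left med',np.median(q[g][:,1]),'out max',np.sort(q[g][:,0])[-5:],'z max',np.sort(q[g][:,2])[-5:],'z-out med',np.median(q[g][:,2]-254.6-q[g][:,0]))
b=(c['z_map'].ravel()>0)&(abs(q[:,2]-z*1000-6)<14)&(abs(q[:,1]-tq[1])<30)&(q[:,0]<tq[0]-50)&(q[:,0]>tq[0]-165)
if b.sum()>20:
    B=q[b];pl=np.linalg.lstsq(np.c_[B[:,:2],np.ones(len(B))],B[:,2],rcond=None)[0];e=np.percentile(B[:,0],1)
    print('board n',len(B),'end out',e,'left range',np.percentile(B[:,1],[2,98]),'slope',pl[:2],'z at eye',pl@[tq[0]-128,tq[1],1])
E
python3 sc.py
```

```text
expect eye px 273.8697259034151 97.8720908561045 tcp out,left [153.853    9.6978] z 0.3097863411508901 [-3.1407 -0.0007 -2.6999] [-0.0771 -0.4399 -1.0599] 0.0448458818188356 13.9
brass 62 (265, 97, 17, 5) ((273.2696228027344, 99.28289031982422), (4.688820838928223, 17.220041275024414), 89.07014465332031)
eye out,left (plane) [[38.5456  2.6132]]
peg tip px exp [285.7155 126.3158]
peg pts 72 left med -3.1819841167102596 out max [2.4317 3.0141 3.4193 3.4808 4.663 ] z max [254.206  254.5041 254.5622 254.9088 255.1173] z-out med -5.655335851876961
board n 392 end out -1.0533437134228452 left range [-15.2829  33.4589] slope [0.0059 0.0815] z at eye 313.7555207949821
```

Emit:
move_arm:
  targets:
    - [[-1.5, -0.97, 0], 0.001, 0.8]
    - [[-3, -0.97, 1], 0.001, 0.8]
    - [[-3, -0.97, 2.5], 0.001, 0.8]
    - [[-3, -0.97, 4], 0.001, 0.8]
    - [[-3, -0.97, 4.2], 0.001, 0.8]
    - [[-3, -0.97, 4.2], 0.001, 0.8]
    - [[-3, -0.97, 4.2], 0.001, 0.8]
    - [[-3, -0.97, 4.2], 0.001, 0.8]

```text
time_s: 14.75
ee_pos: [0.5009, 0.2542, 0.2689]
tcp_rot: [-3.142, 0.002, -2.7]
wrist_force: [-0.4, -0.2, -0.7]
width: 0.0452
grip_force: 62.0
```

```bash
python3 sc.py; python3 -c "
import cv2;a=cv2.imread('pics/s_last.png')[60:240,200:380];cv2.imwrite('pics/h1.png',cv2.resize(a,(600,600),interpolation=cv2.INTER_CUBIC))"
```

```text
expect eye px 286.5391900429384 115.36850338107239 tcp out,left [122.7887   0.9883] z 0.26891876748543153 [-3.1415  0.0015 -2.6996] [-0.4236 -0.2072 -0.7082] 0.04521874039032067 14.75
brass 69 (278, 115, 17, 5) ((286.0440673828125, 116.7300796508789), (4.692820072174072, 16.515857696533203), 89.24188995361328)
eye out,left (plane) [[ 5.9512 -4.9148]]
peg tip px exp [285.7155 126.3158]
peg pts 66 left med -3.417240722390714 out max [1.6342 2.1122 2.2929 2.5804 5.3857] z max [252.6686 253.3938 253.9766 254.3684 255.056 ] z-out med -5.275717311950341
board n 441 end out -41.92814761649724 left range [-24.9316  24.244 ] slope [0.0219 0.0812] z at eye 271.96621955095384
```

Emit:
move_arm:
  targets:
    - [[0, -0.15, 0.4], 0, 0.8]
    - [[0, -0.15, 0.8], 0, 0.8]
    - [[0, -0.15, 1.1], 0, 0.8]
    - [[0, -0.15, 1.3], 0, 0.8]
    - [[0, -0.15, 1.3], 0, 0.8]

```text
time_s: 15.3
ee_pos: [0.5011, 0.2526, 0.2545]
tcp_rot: [-3.142, -0.001, -2.699]
wrist_force: [-0.3, 0.1, -0.6]
width: 0.045
grip_force: 62.0
```

```bash
python3 sc.py
```

```text
expect eye px 287.13946707324226 122.48104204440898 tcp out,left [123.3068  -0.5326] z 0.25451159261339273 [-3.1416 -0.0009 -2.6993] [-0.3202  0.1321 -0.5814] 0.04502675836028496 15.3
brass 68 (279, 122, 16, 5) ((286.44525146484375, 123.96744537353516), (4.657762050628662, 16.63121795654297), 89.69143676757812)
eye out,left (plane) [[ 6.9486 -6.2493]]
peg tip px exp [285.7155 126.3158]
peg pts 36 left med -3.3902043652935587 out max [-3.167   4.4527  4.6283  5.5599  6.3327] z max [258.9712 259.3662 259.5944 259.6022 259.6174] z-out med -3.709415219902626
board n 609 end out -41.16948344017371 left range [-27.7124  25.8466] slope [-0.052   0.0683] z at eye 259.80582996041863
```

Emit:
move_arm:
  targets:
    - [[0, 0, 0.2], 0, 0.8]
    - [[0, 0, 0.4], 0, 0.8]
    - [[0, 0, 0.5], 0, 0.8]
    - [[0, 0, 0.5], 0, 0.8]

```text
time_s: 15.75
ee_pos: [0.5013, 0.2528, 0.2498]
tcp_rot: [3.142, -0.0, -2.699]
wrist_force: [1.0, 0.4, -0.3]
width: 0.0448
grip_force: 62.0
```

```bash
python3 sc.py | head -3; python3 -c "
import cv2;a=cv2.imread('pics/s_last.png')[60:240,200:380];cv2.imwrite('pics/h1.png',cv2.resize(a,(600,600),interpolation=cv2.INTER_CUBIC))
h=cv2.cvtColor(cv2.imread('pics/s_last.png'),cv2.COLOR_BGR2HSV)
for v in range(112,134):print(v,[tuple(h[v,u]) for u in range(279,296,3)])" | sed 's/np.uint8//g'
```

```text
expect eye px 287.20276843124344 124.69931678472591 tcp out,left [123.1184  -0.4911] z 0.24984151824046225 [ 3.1416 -0.0002 -2.6994] [ 0.9925  0.3873 -0.2822] 0.0448188636919693 15.75
brass 60 (278, 124, 17, 5) ((286.61480712890625, 125.79630279541016), (4.723451137542725, 16.54278564453125), 90.7869644165039)
eye out,left (plane) [[ 4.0895 -4.766 ]]
112 [((16), (115), (89)), ((17), (141), (161)), ((16), (133), (161)), ((16), (138), (155)), ((16), (133), (155)), ((17), (129), (113))]
113 [((14), (122), (71)), ((15), (132), (116)), ((16), (136), (124)), ((16), (136), (157)), ((17), (143), (162)), ((16), (141), (163))]
114 [((15), (131), (80)), ((16), (137), (99)), ((16), (142), (90)), ((17), (148), (107)), ((16), (137), (123)), ((16), (138), (153))]
115 [((15), (129), (93)), ((15), (126), (97)), ((14), (136), (86)), ((16), (128), (102)), ((16), (129), (101)), ((16), (137), (108))]
116 [((16), (129), (103)), ((16), (143), (98)), ((16), (143), (98)), ((19), (142), (97)), ((14), (138), (100)), ((17), (146), (101))]
117 [((15), (139), (99)), ((15), (130), (102)), ((16), (135), (100)), ((1
[... 1505 characters left out ...]
)), ((21), (109), (105)), ((21), (98), (117))]
129 [((20), (91), (132)), ((22), (90), (130)), ((21), (95), (123)), ((22), (89), (123)), ((21), (98), (122)), ((23), (86), (110))]
130 [((22), (90), (133)), ((21), (90), (130)), ((20), (89), (126)), ((22), (96), (122)), ((20), (92), (116)), ((20), (96), (101))]
131 [((20), (94), (128)), ((21), (94), (122)), ((21), (91), (126)), ((23), (89), (117)), ((22), (87), (100)), ((20), (95), (99))]
132 [((21), (92), (125)), ((22), (97), (124)), ((20), (86), (128)), ((19), (98), (107)), ((21), (102), (95)), ((19), (101), (101))]
133 [((21), (92), (125)), ((21), (95), (124)), ((21), (85), (117)), ((21), (91), (98)), ((21), (103), (97)), ((17), (111), (99))]
```

The peg tip shows inside the eyelet (lighter patch at scene (286,126)) and a light contact force appears, so it is hooked. Next, with a light grip, I'll swing the rounded end down so that the board pivots about the peg.

Emit:
move_arm:
  targets:
    - [[0, 0, 0], 0, 0.8]
    - [[0, 0, 0], 0, 0.8]
    - [[-0.03, 0, 0.6], 0, 0.8]
    - [[-0.07, 0, 1.2], 0, 0.8]
    - [[-0.14, 0, 1.8], 0, 0.8]
    - [[-0.22, 0, 2.3], 0, 0.8]
    - [[-0.22, 0, 2.3], 0, 0.8]
  squeeze: 20

```text
time_s: 16.5
ee_pos: [0.5046, 0.2541, 0.2267]
tcp_rot: [3.141, 0.002, -2.7]
wrist_force: [4.5, 1.8, 1.4]
width: 0.0446
grip_force: 60.4
```

```bash
cat > tilt.py <<'E'
from h import *
yaw=np.deg2rad(25.39);f=np.array([np.cos(yaw),np.sin(yaw)]);l=np.array([-f[1],f[0]]);T=np.array([.6123,.3060])
Q=lambda W:np.c_[-(W[:,:2]-T)@f,(W[:,:2]-T)@l]*1000
s=sense();c=capture('scene');cv2.imwrite('pics/s_last.png',c['pixels']);tq=Q(s['ee_pos'][None])[0];z=s['ee_pos'][2]*1000
print('tcp',tq,z-254.6,'F',s['wrist_force'],'w',s['width'],s['grip_force'],s['time_s'])
vv,uu=np.mgrid[0:420,0:560];P=depth(c,np.c_[uu.ravel(),vv.ravel()]);q=np.c_[Q(P),P[:,2]*1000-254.6]
h=cv2.cvtColor(c['pixels'],cv2.COLOR_BGR2HSV).reshape(-1,3)
b=(c['z_map'].ravel()>0)&(abs(q[:,1])<24)&(q[:,0]>-25)&(q[:,0]<tq[0]-20)&(q[:,2]>-160)&(q[:,2]<40)&(h[:,0]>18)&(h[:,0]<30)
for a in range(-20,110,15):
    g=b&(abs(q[:,0]-a)<5)
    if g.sum()>5: print('out %d'%a,'z med %.1f'%np.median(q[g][:,2]),g.sum())
E
python3 tilt.py
```

```text
tcp [119.59    -0.7208] -27.920078163568462 F [4.5274 1.8018 1.4163] w 0.044578700184417744 60.371351963840425 16.5
out -20 z med -5.3 41
out -5 z med -6.6 38
out 10 z med -9.2 41
out 25 z med -11.8 36
out 40 z med -13.6 38
out 55 z med -15.4 29
out 70 z med -17.4 24
out 85 z med -19.1 23
out 100 z med -20.5 15
```

Emit:
move_arm:
  targets:
    - [[-0.3, 0, 1.1], 0, 0.8]
    - [[-0.7, 0, 2.3], 0, 0.8]
    - [[-1.2, 0, 3.4], 0, 0.8]
    - [[-1.8, 0, 4.6], 0, 0.8]
    - [[-1.8, 0, 4.6], 0, 0.8]

```text
time_s: 17.05
ee_pos: [0.5174, 0.2603, 0.1774]
tcp_rot: [-3.142, -0.008, -2.699]
wrist_force: [-6.3, -1.1, -2.0]
width: 0.0452
grip_force: 44.7
```

```bash
python3 tilt.py
```

```text
tcp [105.3558  -0.5834] -77.21903039113971 F [-6.3469 -1.0581 -1.9625] w 0.04522862674715866 44.68903656117618 17.05
out -20 z med -9.4 61
out -5 z med -17.4 46
out 10 z med -26.4 31
out 25 z med -33.7 21
out 40 z med -44.8 9
out 55 z med -50.8 11
out 70 z med -56.9 43
out 85 z med -63.6 23
```

Emit:
move_arm:
  targets:
    - [[-0.5, 0, 0.7], 0, 0.8]
    - [[-1.1, 0, 1.3], 0, 0.8]
    - [[-1.7, 0, 1.9], 0, 0.8]
    - [[-2.2, 0, 2.4], 0, 0.8]
    - [[-2.2, 0, 2.4], 0, 0.8]

```text
time_s: 17.6
ee_pos: [0.5383, 0.27, 0.1553]
tcp_rot: [-3.141, -0.004, -2.699]
wrist_force: [-4.2, -2.2, -2.6]
width: 0.045
grip_force: 39.4
```

```bash
python3 tilt.py
```

```text
tcp [82.3363 -0.7867] -99.25213770087007 F [-4.2107 -2.1519 -2.5554] w 0.04502769151380585 39.44597581168637 17.6
out -20 z med -3.2 92
out -5 z med -17.4 77
out 10 z med -34.6 10
out 25 z med -47.4 9
out 40 z med -63.9 9
out 55 z med -74.9 51
```

Emit:
move_arm:
  targets:
    - [[-0.2, 0, 0.3], 0, 0.8]
    - [[-0.4, 0, 0.6], 0, 0.8]
    - [[-0.4, 0, 0.6], 0, 0.8]

```text
time_s: 17.95
ee_pos: [0.5434, 0.2726, 0.1509]
tcp_rot: [3.142, 0.0, -2.7]
wrist_force: [-2.0, -1.6, -2.5]
width: 0.0448
grip_force: 38.8
```

```bash
python3 tilt.py; python3 -c "
import cv2;a=cv2.imread('pics/s_last.png')[80:240,220:360];cv2.imwrite('pics/h1.png',cv2.resize(a,(525,600),interpolation=cv2.INTER_CUBIC))"
```

```text
tcp [76.5784 -0.6062] -103.69248726942436 F [-2.0309 -1.6286 -2.5229] w 0.044836693355051374 38.788723403122276 17.95
out -20 z med -3.3 89
out -5 z med -18.2 83
out 10 z med -38.0 9
out 25 z med -50.5 8
out 40 z med -69.3 23
out 55 z med -80.1 46
```

View pics/h1.png

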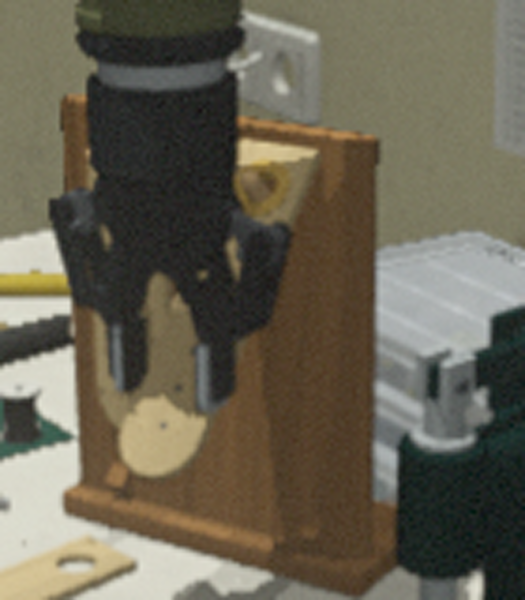

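The board is tilted about 45° with the peg tip showing through the eyelet at (260,185). Releasing and backing off.

Emit:
move_arm:
  targets:
    - [[0, 0, 0], 0, 0.45]
    - [[0, 0, 0], 0, 0.35]
    - [[0, 0, 0], 0, 0.2]
    - [[0, 0, 0], 0, 0.1]
    - [[0, 0, 0], 0, 0.1]
    - [[0, 0, 0], 0, 0.1]
    - [[3, 0, 0], 0, 0.1]
    - [[6, 0, 0], 0, 0.1]
    - [[9, 0, 0], 0, 0.1]
    - [[12, 0, -4], 0, 0.1]

```text
time_s: 19.0
ee_pos: [0.4316, 0.2189, 0.1878]
tcp_rot: [-3.141, -0.008, -2.7]
wrist_force: [1.1, -0.5, 1.7]
width: 0.0769
grip_force: 0.0
```

Emit:
move_arm:
  targets:
    - [[1, 2, -5], 0, 0.1]
    - [[1, 6, -8], 0, 0.1]
    - [[1, 11, -8], 0, 0.1]
    - [[1, 16, -8], 0, 0.1]
    - [[1, 21, -8], 0, 0.1]
    - [[1, 21, -8], 0, 0.1]
    - [[1, 21, -8], 0, 0.1]
    - [[1, 21, -8], 0, 0.1]
    - [[1, 21, -8], 0, 0.1]

```text
time_s: 19.9
ee_pos: [0.3369, 0.4052, 0.2709]
tcp_rot: [-3.141, -0.0, -2.702]
wrist_force: [-0.2, -1.3, 0.0]
width: 0.077
grip_force: 0.0
```

```bash
cat > fin.py <<'E'
from h import *
import pickle
yaw=np.deg2rad(25.39);f=np.array([np.cos(yaw),np.sin(yaw)]);l=np.array([-f[1],f[0]]);T=np.array([.6123,.3060])
Q=lambda W:np.c_[-(W[:,:2]-T)@f+.0396,(W[:,:2]-T)@l]*1000
s=sense();c=capture('scene');cv2.imwrite('pics/s_fin.png',c['pixels']);print(s['ee_pos'],s['wrist_force'],s['time_s'])
vv,uu=np.mgrid[0:420,0:560];P=depth(c,np.c_[uu.ravel(),vv.ravel()]);q=np.c_[Q(P),P[:,2]*1000];h=cv2.cvtColor(c['pixels'],cv2.COLOR_BGR2HSV).reshape(-1,3)
for nm,y0 in(('free',0),('other',104)):
    for z in range(30,280,15):
        g=(c['z_map'].ravel()>0)&(abs(q[:,2]-z)<5)&(abs(q[:,1]-y0)<34)&(q[:,0]>-10)&(q[:,0]<150)&(h[:,0]>18)&(h[:,0]<30)&(h[:,1]<125)
        if g.sum()>4: print(nm,z,g.sum(),'out %.1f'%np.median(q[g][:,0]),'left',np.percentile(q[g][:,1],[3,97]).round(1))
E
python3 fin.py
```

```text
[0.3369 0.4052 0.2709] [-0.1787 -1.2918  0.0295] 19.9
free 45 6 out 0.4 left [-4.6 30.4]
free 60 61 out 20.4 left [-17.3  17.8]
free 75 82 out 19.1 left [-22.9  22.7]
free 90 86 out 18.6 left [-22.8  22. ]
free 105 84 out 18.2 left [-22.5  23.1]
free 120 89 out 17.2 left [-23.7  22.8]
free 135 89 out 16.1 left [-23.5  23.8]
free 150 99 out 15.1 left [-24.2  23.4]
free 165 93 out 14.0 left [-23.8  25.5]
free 180 93 out 12.5 left [-23.9  22.7]
free 195 98 out 12.0 left [-24.1  24.8]
free 210 52 out 10.8 left [-24.2  24.3]
free 225 51 out 9.9 left [-24.7  24.6]
free 240 75 out 8.4 left [-24.8   9.5]
free 255 14 out 38.7 left [-11.9  10.6]
other 75 54 out 9.3 left [ 84.8 127.1]
other 90 76 out 9.5 left [ 78.2 129.4]
other 105 87 out 9.5 left [ 76.3 130. ]
other 120 82 out 9.4 left [ 75.8 129.8]
other 135 87 out 9.9 left [ 76.5 130.3]
other 150 84 out 9.9 left [ 76.5 129.7]
other 165 84 out 9.9 left [ 77.2 128.9]
other 180 90 out 9.5 left [ 76.3 130.4]
other 195 89 out 9.4 left [ 76.5 129.3]
other 210 44 out 9.4 left [ 76.7 131. ]
other 225 50 out 9.7 left [ 76.5 129.3]
other 240 93 out 8.6 left [ 76.9 117.4]
other 255 13 out 36.9 left [ 99.3 124.8]
```

The pattern hangs on the free peg, centred. I'll let it settle, recheck, and hand in.

Emit:
move_arm:
  targets:
    - [[0, 0, 0], 0, 0.1]
    - [[0, 0, 0], 0, 0.1]
    - [[0, 0, 0], 0, 0.1]
    - [[0, 0, 0], 0, 0.1]
    - [[0, 0, 0], 0, 0.1]
    - [[0, 0, 0], 0, 0.1]
    - [[0, 0, 0], 0, 0.1]
    - [[0, 0, 0], 0, 0.1]
    - [[0, 0, 0], 0, 0.1]
    - [[0, 0, 0], 0, 0.1]

```text
time_s: 20.95
ee_pos: [0.3357, 0.4067, 0.271]
tcp_rot: [-3.142, -0.0, -2.699]
wrist_force: [0.1, -0.4, -0.4]
width: 0.0768
grip_force: 0.0
```

```bash
python3 fin.py | grep -E 'free (60|75|135|210|240)|^\['; python3 - <<'E'
from h import *
a=cv2.imread('pics/scene0.png').astype(int);b=cv2.imread('pics/s_fin.png').astype(int)
print('blank diff',abs(a-b)[222:262,176:258].mean(),'pedal/press diff',abs(a-b)[160:300,330:420].mean())
E
```

```text
[0.3357 0.4067 0.271 ] [ 0.091  -0.3765 -0.3768] 20.95
free 60 58 out 20.4 left [-16.4  21.5]
free 75 88 out 19.3 left [-22.6  22.6]
free 135 92 out 16.0 left [-23.3  22.8]
free 210 53 out 11.4 left [-24.1  23.7]
free 240 80 out 9.1 left [-24.8  19.3]
blank diff 45.60609756097561 pedal/press diff 2.9902910052910054
```

```bash
python3 - <<'E'
from h import *
for n in('scene0','s_down','s_last','s_fin'):
    h=cv2.cvtColor(cv2.imread(f'pics/{n}.png'),cv2.COLOR_BGR2HSV)[218:265,172:260]
    m=((h[...,0]>14)&(h[...,0]<32)&(h[...,1]>70)&(h[...,2]>35)).astype(np.uint8)*255
    m=cv2.morphologyEx(m,cv2.MORPH_OPEN,np.ones((3,3)))
    k=max(cv2.findContours(m,cv2.RETR_EXTERNAL,cv2.CHAIN_APPROX_NONE)[0],key=cv2.contourArea);print(n,cv2.contourArea(k),cv2.minAreaRect(k))
E
```

```text
scene0 917.0 ((42.017242431640625, 23.793102264404297), (13.370061874389648, 83.74859619140625), 68.19859313964844)
s_down 913.5 ((42.192562103271484, 23.73809051513672), (13.226944923400879, 83.3639144897461), 68.0254898071289)
s_last 915.0 ((42.189517974853516, 23.730546951293945), (13.210676193237305, 83.3639144897461), 68.0254898071289)
s_fin 948.5 ((42.08620834350586, 23.465518951416016), (13.92715072631836, 83.37720489501953), 68.19859313964844)
```

The blank has not moved, and the hung pattern is steady.

```bash
python3 -c "
from rig import close_job;print(close_job())"
```

```text
the job is handed in; nothing more can be done
None
```

I set the eyelet in the press, with the pedal pushed down to its stop and let back up. The pattern now hangs by its eyelet on the free peg, the blank has not moved, and I handed the job in at about 21 s.

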